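# Load the egg cooker and put its lid on

## Robot

A 7-joint arm with a two-finger parallel gripper is mounted at the origin on the work surface. World frame = base frame: x ahead of the robot, y to its left, z up, the work surface at z = 0. Lengths are in m, angles in rad, forces in N, time in s.
With the tool pointing down it reaches from about 0.4 to 0.9 m from the base axis. Payload 5.5 kg.
Tool frame: the origin (TCP) lies midway between the tips of the shut fingers; the grasp point (between the pads) lies 19 mm behind it; z points along the fingers, y is the line along which they close (so a half turn about z gives the same grasp; the last joint's range is limited). The gripper opens to 85 mm and grips with 20 to 120 N. Pads are 22 mm wide; open, the fingers measure 114 mm over their backs; the gripper's body (76 mm by 85 mm) begins 54 mm behind the grasp point. The pads swing forward as they close: fully open they stand 13 mm farther back than shut.
Start: joints at [1.429, 0.501, -0.427, 1.55, 0.221, 1.138, -0.21], TCP at [0.256, -0.597, 0.231] pointing down, gripper open.
Joint ranges: [-2.88, 2.88], [-0.31, 2.03], [-1.54, 1.56], [0.2, 2.42], [-1.41, 4.55], [0.19, 2.02], [-2.57, 2.57]. Speed limits (rad/s): [2.57, 2.57, 3.14, 3.14, 3.14, 3.14, 3.14].

## Interface

Orientations are given as a 3x3 rotation matrix whose columns are the frame's x, y, z axes.
In Python, from bench import monitor, imaging, workorder gives the robot as it stands. The module is installed in compiled form; this text tells all that it offers.
- The arm moves only by the tool apply_moves, never from a script. Its argument "motion" is a list of rows, each an object with "fingers": the finger opening in mm, from 0 to 85.4; "offset": the shift along the world's x, y, z in mm, a list of three; "roll": the turn about the world's z in degrees. In form: [{"fingers": fingers, "offset": [tx, ty, tz], "roll": roll}, ...]. A call has 1 to 12 rows; each row is the pose to reach, as a shift and turn from the pose commanded when the call began; what a row does not reach only later rows make up. A row lasts 1/10 s, in which the tool goes at most 50 mm and 8.59 degrees, less where a joint would pass 70% of its speed; a pose out of reach is approached as far as the arm can. A call with a gripper value outside its range is refused whole. The fingers move at their own pace and stop on an object; "grip_force" is the grip in N (left out, the last holds). Time passes only in rows, so rows that repeat a pose let the fingers close. It gives the time, the measured TCP pose, the force, the opening and the grip force at its end, in the units of the state.
- monitor.state(): the state, without advancing time (a new reading comes with each control period).
- imaging.grab_frame(name): name is "scene" or "top"; returns the picture (400x640x3 uint8, red, green, blue); there is no depth.
- imaging.calibration(name): a dict with "mtx" (3x3 intrinsics, pixels), "R" (3x3) and "t" (3): a world point X has camera coordinates R X + t. Camera axes: x right, y down, z forward; pixel columns grow to the right and rows downward; lengths in m; the calibration is good to about 2 mm. A picture is of the moment at which its call begins. calibration takes no time and is no camera call.
- workorder.job_done(): hands the job in; it is judged then, once.
Trained networks look in the newest picture that a camera, given by its name, has taken for a name from the list of things; names that differ only in an ending like _2 or _b are one class to them, and where a whole thing is asked for, a point or a joint stands for the part that bears it (a point fixed in the world has none). Each returns a list of dicts, best first, with "p" (0 to 1); they miss things now and then, are a little off and sometimes report something else, mostly with a low value. They report only what shows in the picture. A call takes as long as a camera call. They do not tell look-alikes from the thing itself.
- imaging.regions_of(camera, target): "pixels" (400x640 bool, what is visible of it) and "pixel" ([column, row] in pixels, amid what is visible of it).
- imaging.pinpoint(camera, target): "pixel" ([column, row] in pixels: a listed point, or the origin of a listed thing).
The state is a dict: "t": time; "joints": joint angles; "dq": joint speeds; "joint_efforts": joint torques, N m; "tcp_pos": TCP position; "eef_rot": TCP orientation; "force": force on the tool from outside, world axes, zero at the start; "wrist_torque": the same for the moment, N m; "width": opening from 0.0 (shut) to 1.0 (fully open); "gripper_force": force on a finger pad.
Only numpy, scipy, OpenCV 4.12 (cv2) and the standard library are available. Lean on these libraries where they do the work, as an engineer would, in place of code of your own. Each camera call takes 0.05 s, during which the arm holds its last target. There are 200 camera calls.

## Task

Take the brown egg from the wooden egg rack and stand it, blunt end up, in any one of the free cups of the egg cooker; a raw egg cracks easily, so hold it lightly and set it down softly. Then lift the clear lid by its knob and set it gently onto the cooker, rim down and fully seated all round, without bumping the eggs. Leave the other eggs in their places and everything else on the worktop where it stands.

Things in the scene. Friction and masses are not known exactly. Their poses are not given: they have to be found in the camera images.
- brown_egg: the only brown egg, 63 mm long, 48 mm wide, 68 g, standing point down in the rack, leaning up to 5 degrees. Origin: on its long axis at the widest circle, 36 mm above the pointed tip, 27 mm below the blunt end; z points to the blunt end. It cracks if gripped with over 35 N (each finger), if pressed or knocked on cooker, rack or egg with over 25 N, or if dropped over 6 mm
- rack: oak egg rack, a block 190 mm long (its x), 128 mm wide (its y) and 34 mm tall, fixed to the worktop, with 2 by 3 round hollows 41 mm wide and 19 mm deep, 62 mm apart. Origin: centre of its underside, z up. Eggs in it stand with their widest circle 17 mm above its top face, 51 mm above the worktop
- cooker: round white electric egg cooker, 192 mm across, fixed; control panel on its -x side, to 110 mm from its axis. In it a ring of six grey cups: 41 mm wide inside, 46 outside, centres 54 mm from the axis, floor 45 mm and rim 64 mm above the worktop. An egg standing in a cup has its widest circle 81 mm and its top 108 mm above the worktop. Origin: centre of its underside, z up
- cup0 (a point): centre of the floor of the free cup at the back of the cooker (on its +x axis, 54 mm from its middle), 45 mm above the worktop; no egg in the cups beside it
- cup1 (a point): centre of the floor of the free cup next to cup0, 60 degrees counter-clockwise from it seen from above; its other neighbour holds a white egg
- cup5 (a point): centre of the floor of the free cup next to cup0, 60 degrees clockwise from it seen from above; its other neighbour holds a white egg
- lid_seat (a point): centre of the ring-shaped ledge that carries the lid, on the cooker's axis, 58 mm above the worktop; the lid's origin comes to lie here. Inside the ledge a tapered collar, 165 mm across at its foot and 157 mm at its top, rises 8 mm above it and centres the lid
- lid: clear plastic dome lid of the cooker, 183 mm across, about 300 g, a thin steel band round its rim, standing rim down on the worktop. 176 mm wide inside the rim: it goes over the tapered collar with 5 mm to spare. Dome 88 mm tall, black knob on top to 124 mm. Origin: centre of the rim plane, z up. Set down under 25 N, not dropped over 6 mm
- lid_knob (a point): the point to grip on the lid, on its axis 113 mm above the rim: middle of the round head of the black knob, 36 mm across, 23 mm tall, which stands on a neck 24 mm across and 13 mm tall above the flat middle of the dome
- white_egg1: a white egg standing in the wooden rack, to be left there; size, origin and axes as for the brown egg
- white_egg2: a white egg standing in the wooden rack, to be left there; size, origin and axes as for the brown egg
- cooker_egg1: a white egg already standing in a cup of the cooker, to be left there; size, origin and axes as for the brown egg
- cooker_egg2: a white egg already standing in a cup of the cooker, to be left there; size, origin and axes as for the brown egg
- cooker_egg3: a white egg already standing in a cup of the cooker, to be left there; size, origin and axes as for the brown egg
- beaker: a clear plastic measuring beaker, 52 mm wide, 85 mm tall, standing, a bystander. Origin: centre of its underside
- pepper_mill: a dark wooden pepper mill, 52 mm wide, 142 mm tall, standing, a bystander. Origin: centre of its underside
- salt_mill: a pale wooden salt mill, 52 mm wide, 142 mm tall, standing, a bystander. Origin: centre of its underside
- egg_cup1: a blue ceramic egg cup, 51 mm wide, 50 mm tall, standing, a bystander. Origin: centre of its underside
- egg_cup2: a second blue ceramic egg cup, the same, a bystander. Origin: centre of its underside
- mug: a grey-green mug, 82 mm wide, 92 mm tall, handle to one side, a bystander. Origin: centre of its underside
Mind the look-alikes: they are no part of the job. Of the things shaped like the brown_egg, the brown one is meant.

How it is judged:
On the way:
1. the brown egg stands blunt end up in a free cup of the cooker, let go ((horizontal distance between brown_egg and cup0 below 0.008 m or horizontal distance between brown_egg and cup1 below 0.008 m or horizontal distance between brown_egg and cup5 below 0.008 m) and z of brown_egg in the frame of cooker between 0.072 and 0.088 m and angle between brown_egg's own z axis and vertical below 0.3 rad and contact force between the fingers and brown_egg below 0.05 N), for 0.2 s.
At the end, for the whole second after the job is handed in: The brown egg stands let go in a free cup: within 8 mm of its axis, within 9 mm below or 7 mm above its standing height, blunt end up within 17 degrees. The lid lies rim down on the ledge: centred within 8 mm, at its height within 4 mm, level within 2 degrees. Both at rest (all of step 1 and horizontal distance between lid and lid_seat below 0.008 m and z of lid in the frame of lid_seat between -0.004 and 0.004 m and angle between lid's own z axis and vertical below 0.04 rad and linear speed of each of lid, brown_egg below 0.01 m/s); the robot touches nothing.
It fails at once if the brown egg is squeezed between the fingers with more than 35 N a side (70 N in all) (contact force between the fingers and brown_egg above 70 N).
It fails at once if the brown egg is pressed or knocked on the cooker, the rack or another egg with more than 25 N, or falls faster than 0.35 m/s (over about 6 mm) (contact force between brown_egg and cooker above 25 N or contact force between brown_egg and rack above 25 N or contact force between brown_egg and white_egg1 above 25 N or contact force between brown_egg and white_egg2 above 25 N or contact force between brown_egg and cooker_egg1 above 25 N or contact force between brown_egg and cooker_egg2 above 25 N or contact force between brown_egg and cooker_egg3 above 25 N or (contact force between the fingers and brown_egg below 0.01 N and linear speed of brown_egg above 0.35 m/s)).
It fails at once if the lid strikes or rests on an egg (more than 1.5 N) (contact force between lid and brown_egg above 1.5 N or contact force between lid and white_egg1 above 1.5 N or contact force between lid and white_egg2 above 1.5 N or contact force between lid and cooker_egg1 above 1.5 N or contact force between lid and cooker_egg2 above 1.5 N or contact force between lid and cooker_egg3 above 1.5 N).
It fails at once if the lid is pressed on the cooker or the rack with more than 25 N, or falls faster than 0.35 m/s (over about 6 mm) (contact force between lid and cooker above 25 N or contact force between lid and rack above 25 N or (contact force between the fingers and lid below 0.01 N and linear speed of lid above 0.35 m/s)).
It fails at once if another egg is shifted more than 12 mm, or a bystander more than 30 mm (distance of any of white_egg1, white_egg2, cooker_egg1, cooker_egg2, cooker_egg3 from where it was at the start of the episode above 0.012 m or distance of any of beaker, pepper_mill, salt_mill, egg_cup1, egg_cup2, mug from where it was at the start of the episode above 0.03 m).
It also fails if it takes over 58 s, if anything falls off the work surface, if the arm or the gripper's body presses on something with over 40 N, if the wrist force passes 120 N, or if a joint passes its speed limit or range.

## Working session

There is one attempt and no reset: what is moved stays moved. The work goes in short steps, Python scripts to look and compute and a tool call to move; the robot and the scene stay as the last step left them, time stands still between calls to the robot, and variables do not carry over. Pictures are saved under pics/ and viewed, at most 10 in all, crops included, and the job is handed in when it is done.

Besides the shell and the picture viewer there is one more tool, called after "Request:" by a JSON object that holds its "name" and its "arguments". apply_moves: Moves the arm, as the interface text tells. Its arguments: {"type":"object","properties":{"motion":{"type":"array"},"grip_force":{"type":"number"}},"required":["motion"]}

```bash
mkdir -p pics; cat > h.py <<'E'
import numpy as np, cv2
from bench import monitor, imaging, workorder
def at_z(cam,px,z):
    c=imaging.calibration(cam);K,R,t=map(np.array,(c["mtx"],c["R"],c["t"]))
    t=t.ravel();d=R.T@np.linalg.inv(K)@np.array([px[0],px[1],1.]);o=-R.T@t
    return o+d*(z-o[2])/d[2]
def proj(cam,X):
    c=imaging.calibration(cam);p=np.array(c["mtx"])@(np.array(c["R"])@np.array(X)+np.array(c["t"]).ravel());return p[:2]/p[2]
def save(cam,n):
    cv2.imwrite(f"pics/{n}.png",imaging.grab_frame(cam)[:,:,::-1])
E
python3 - <<'E'
from h import *
np.set_printoptions(precision=4,suppress=True)
for cam in("scene","top"):
    save(cam,cam+"0")
    c=imaging.calibration(cam);print(cam,-np.array(c["R"]).T@np.array(c["t"]).ravel())
    for n,z in dict(brown_egg=.051,rack=0,cooker=0,cup0=.045,cup1=.045,cup5=.045,lid_seat=.058,lid=0,lid_knob=.113,cooker_egg1=.081).items():
        for d in imaging.pinpoint(cam,n)[:6]:
            print(n,round(d["p"],2),np.round(d["pixel"],1),at_z(cam,d["pixel"],z))
print(monitor.state())
E
```

```text
scene [ 0.986  -0.7442  0.94  ]
brown_egg 0.78 [354.5 159.9] [0.615  0.2989 0.051 ]
brown_egg 0.7 [332.  124.7] [0.4661 0.4423 0.051 ]
rack 0.55 [328.2 167.8] [ 0.533   0.2783 -0.    ]
cooker 0.81 [284.  226.2] [ 0.5348 -0.0184  0.    ]
cooker 0.64 [299.3 205.4] [0.5331 0.0772 0.    ]
cup0 0.91 [299.8 206.9] [0.559  0.0332 0.045 ]
cup0 0.84 [296.2 223.6] [ 0.5813 -0.0287  0.045 ]
cup1 0.91 [299.8 206.9] [0.559  0.0332 0.045 ]
cup1 0.84 [296.2 223.6] [ 0.5813 -0.0287  0.045 ]
cup5 0.91 [299.8 206.9] [0.559  0.0332 0.045 ]
cup5 0.84 [296.2 223.6] [ 0.5813 -0.0287  0.045 ]
lid_seat 0.62 [376.3 217.8] [0.7727 0.0853 0.058 ]
lid_seat 0.56 [283.4 210.7] [ 0.5318 -0.0131  0.058 ]
lid 0.83 [232.3 307.6] [ 0.558 -0.31  -0.   ]
lid 0.48 [217.6 231.6] [ 0.3788 -0.1256  0.    ]
lid_knob 0.76 [226.8 274.7] [ 0.5488 -0.2971  0.113 ]
cooker_egg1 0.8 [265.8 213.5] [ 0.5069 -0.064   0.081 ]
cooker_egg1 0.66 [281.1 193.2] [0.5029 0.025  0.081 ]
cooker_egg1 0.62 [267.2 199.3] [ 0.4812 -0.0151  0.081 ]
cooker_egg1 0.6 [299.4 223.6] [ 0.6051 -0.0535  0.081 ]
cooker_egg1 0.24 [299.2 206.8] [0.5745 0.0015 
[... 1155 characters left out ...]
cooker_egg1 0.61 [362.5 231.7] [ 0.4982 -0.057   0.081 ]
cooker_egg1 0.54 [211.  239.8] [0.4901 0.3129 0.081 ]
{'t': 1.1, 'joints': array([ 1.4292,  0.5009, -0.427 ,  1.5504,  0.2208,  1.1383, -0.2103]), 'dq': array([-0.0013,  0.0009, -0.002 , -0.0023,  0.0007,  0.0008,  0.0001]), 'joint_efforts': array([  0.001 , -56.9388,  -5.8104, -28.1341,   0.0127,   0.0019,
        -0.    ]), 'tcp_pos': array([ 0.256 , -0.5975,  0.2313]), 'eef_rot': array([[ 0.9192,  0.3939,  0.0001],
       [ 0.3939, -0.9192,  0.    ],
       [ 0.0001,  0.    , -1.    ]]), 'force': array([ 0.5601,  0.1936, -0.6678]), 'wrist_torque': array([ 0.0558, -0.0188,  0.0166]), 'gripper_force': 0.0, 'width': 1.0016232048930223}
```

View pics/scene0.png

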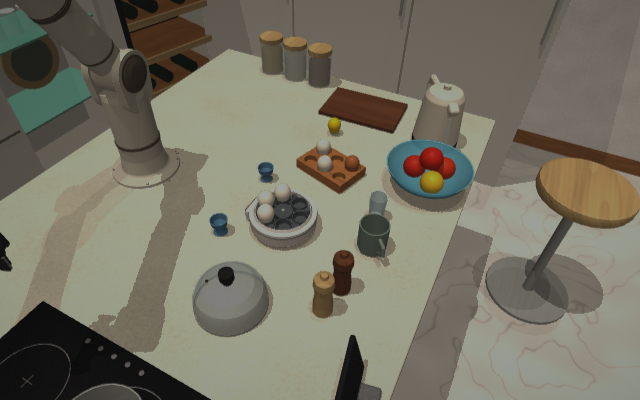

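View pics/top0.png

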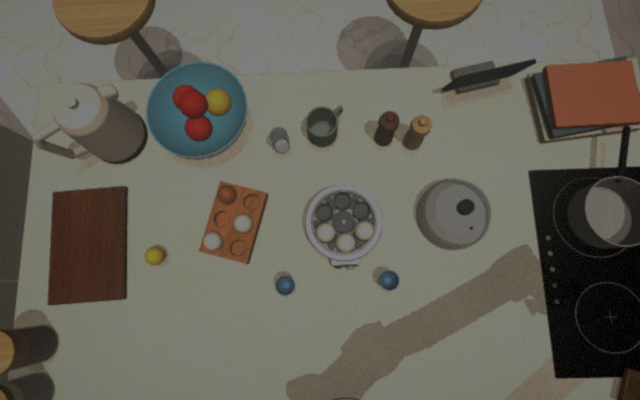

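Both views show the brown egg in the rack's far corner: scene (352,163), top (228,194). The cooker is at top (343,222) with free cups on its far side. The lid is at top (453,213). Next I'll refine the positions with masks and model silhouettes.

```bash
python3 - <<'E'
from h import *
from scipy.optimize import least_squares
np.set_printoptions(precision=4,suppress=True)
def eggpts(x,y,zc,zmin):
    P=[]
    for z in np.linspace(-.036,.027,25):
        if zc+z<zmin: continue
        r=.024*np.sqrt(max(0,1-(z/(.027 if z>0 else .036))**2))
        for a in np.linspace(0,6.283,30): P.append([x+r*np.cos(a),y+r*np.sin(a),zc+z])
    return P
def hullc(cam,P):
    h=cv2.convexHull(np.array([proj(cam,p) for p in P],np.float32));m=cv2.moments(h);return np.array([m["m10"],m["m01"]])/m["m00"]
obs={}
imgs={}
for cam,g in(("scene",(352,163)),("top",(228,194))):
    im=imaging.grab_frame(cam);imgs[cam]=im
    c=[d for d in imaging.regions_of(cam,"brown_egg")]
    c.sort(key=lambda d:np.hypot(*(np.array(d["pixel"])-g)));m=c[0]["pixels"]
    ys,xs=np.nonzero(m);obs[cam]=np.array([xs.mean(),ys.mean()]);print(cam,c[0]["p"],m.sum(),obs[cam],im[m].mean(0))
for cams in(["scene"],["top"],["scene","top"]):
    s=least_squares(lambda q:np.concatenate([hullc(k,eggpts(q[0],q[1],.051,.034))-obs[k] for k in cams]),[.61,.29],diff_step=1e-3)
    print("egg",cams,s.x,s.fun)
# cooker
acc=[]
for rep in range(3):
  for cam in("scene","top"):
    imaging.grab_frame(cam)
    for n,z in(("cup0",.045),("cooker_egg1",.081),("cooker",0),("lid_seat",.058)):
        for d in imaging.pinpoint(cam,n):
            if d["p"]>.5: acc.append((cam,n,z,d["pixel"]))
def res(q,full=False):
    x,y,a=q;r=[]
    for cam,n,z,p in acc:
        if n in("cup0","cooker_egg1"):
            ks=(0,1,5) if n=="cup0" else (2,3,4)
            C=[(x+.054*np.cos(a+k*np.pi/3),y+.054*np.sin(a+k*np.pi/3),z) for k in ks]
        else: C=[(x,y,z)]
        e=min((proj(cam,c)-p for c in C),key=np.linalg.norm)
        r.append(e)
    return r if full else np.concatenate(r)
s=least_squares(res,[.531,-.015,0],loss="soft_l1",f_scale=1,diff_step=1e-4);print("cooker",s.x)
for a,e in zip(acc,res(s.x,True)): 
    if np.linalg.norm(e)>2.5: print("outl",a,e)
x,y,a=s.x
for cam in imgs:
    im=np.ascontiguousarray(imgs[cam][:,:,::-1]);S=5
    ctr=proj(cam,(x,y,.06));x0,y0=(ctr-60).astype(int)
    cr=cv2.resize(im[y0:y0+120,x0:x0+120],None,fx=S,fy=S,interpolation=cv2.INTER_CUBIC)
    def circ(cx,cy,z,r,col):
        p=np.array([proj(cam,(cx+r*np.cos(t),cy+r*np.sin(t),z)) for t in np.linspace(0,6.283,80)])
        cv2.polylines(cr,[np.int32((p-[x0,y0]+.5)*S)],True,col,1)
    circ(x,y,.058,.096,(0,0,255));circ(x,y,.066,.0785,(0,255,0))
    for k in range(6): circ(x+.054*np.cos(a+k*np.pi/3),y+.054*np.sin(a+k*np.pi/3),.064,.0205,(255,0,0) if k in(0,1,5) else (0,255,255))
    cv2.imwrite(f"pics/c_{cam}.png",cr)
E
python3 -c "
import cv2;a=cv2.imread('pics/c_scene.png');b=cv2.imread('pics/c_top.png')
cv2.imwrite('pics/cc.png',cv2.resize(cv2.hconcat([a,b]),(800,400)))"
```

```text
scene 0.69 178 [351.618 162.764] [104.8315  60.2753  35.0449]
top 0.59 278 [226.0468 193.6115] [94.9245 59.     41.0683]Traceback (most recent call last):
  File "<stdin>", line 21, in <module>
    return func(*args, **kwargs)
    result = trf(vector_fun.fun, vector_fun.jac, x0, f0, J0, lb, ub, ftol, xtol,
                 gtol, max_nfev, x_scale, loss_function, tr_solver,
                 tr_options.copy(), verbose, callback=callback_wrapped)
    return trf_no_bounds(
        fun, jac, x0, f0, J0, ftol, xtol, gtol, max_nfev, x_scale,
        loss_function, tr_solver, tr_options, verbose, callback=callback)
    J = jac(x)
    self._update_jac()
    ~~~~~~~~~~~~~~~~^^
    self.J = self.jac_wrapped(xp_copy(self.x), f0=self.f)
             ~~~~~~~~~~~~~~~~^^^^^^^^^^^^^^^^^^^^^^^^^^^^
    J, dct = approx_derivative(
             ~~~~~~~~~~~~~~~~~^
        self.fun,
        ^^^^^^^^^
    ...<2 lines>...
        **self.finite_diff_options,
        ^^^^^^^^^^^^^^^^^^^^^^^^^^^
    )
    ^
    J, _nfev = _dense_difference(fun_wrapped, x0, f0, h,
               ~~~~~~~~~~~~~~~~~^^^^^^^^^^^^^^^
[... 581 characters left out ...]
line 21, in <lambda>
  File "<stdin>", line 12, in hullc
  File "h.py", line 8, in proj
    c=imaging.calibration(cam);p=np.array(c["mtx"])@(np.array(c["R"])@np.array(X)+np.array(c["t"]).ravel());return p[:2]/p[2]
ValueError: time passes only in moves, steps and waits
[ WARN:0@0.019] global loadsave.cpp:275 findDecoder imread_('pics/c_scene.png'): can't open/read file: check file path/integrity
[ WARN:0@0.019] global loadsave.cpp:275 findDecoder imread_('pics/c_top.png'): can't open/read file: check file path/integrity
Traceback (most recent call last):
cv2.error: OpenCV(4.12.0) /io/opencv/modules/imgproc/src/resize.cpp:4208: error: (-215:Assertion failed) !ssize.empty() in function 'resize'
```

Too many calibration calls in one script, so I'll cache it and vectorise the projection.

```bash
cat > h.py <<'E'
import numpy as np, cv2
from bench import monitor, imaging, workorder
from functools import lru_cache
np.set_printoptions(precision=4,suppress=True)
@lru_cache
def cal(cam):
    c=imaging.calibration(cam);return np.array(c["mtx"]),np.array(c["R"]),np.array(c["t"]).ravel()
def at_z(cam,px,z):
    K,R,t=cal(cam);d=R.T@np.linalg.inv(K)@np.array([px[0],px[1],1.]);o=-R.T@t
    return o+d*(z-o[2])/d[2]
def proj(cam,X):
    K,R,t=cal(cam);p=(np.atleast_2d(X)@R.T+t)@K.T;return (p[:,:2]/p[:,2:]).squeeze()
def save(cam,n):
    cv2.imwrite(f"pics/{n}.png",imaging.grab_frame(cam)[:,:,::-1])
def ring(x,y,z,r,n=60):
    a=np.linspace(0,2*np.pi,n,endpoint=False);return np.c_[x+r*np.cos(a),y+r*np.sin(a),np.full(n,z)]
def eggpts(x,y,zc,zmin):
    return np.vstack([ring(x,y,zc+z,.024*np.sqrt(max(0,1-(z/(.027 if z>0 else .036))**2))) for z in np.linspace(-.036,.027,25) if zc+z>=zmin])
def hullc(cam,P):
    h=cv2.convexHull(proj(cam,P).astype(np.float32));m=cv2.moments(h);return np.array([m["m10"],m["m01"]])/m["m00"],m["m00"]
def overlay(cam,im,ctr,half,S,rings,name):
    x0,y0=(np.array(ctr)-half).astype(int)
    cr=cv2.resize(np.ascontiguousarray(im[y0:y0+2*half,x0:x0+2*half,::-1]),None,fx=S,fy=S,interpolation=cv2.INTER_CUBIC)
    for P,col in rings: cv2.polylines(cr,[np.int32((proj(cam,P)-[x0,y0]+.5)*S)],True,col,1)
    return cr
E
python3 - <<'E'
from h import *
from scipy.optimize import least_squares
obs={};imgs={};acc=[]
for cam,g in(("scene",(352,163)),("top",(228,194))):
    for rep in range(2):
        imgs[cam]=imaging.grab_frame(cam)
        c=imaging.regions_of(cam,"brown_egg")
        c.sort(key=lambda d:np.hypot(*(np.array(d["pixel"])-g)));m=c[0]["pixels"]
        ys,xs=np.nonzero(m);print(cam,c[0]["p"],m.sum(),xs.mean(),ys.mean());obs.setdefault(cam,[]).append((xs.mean(),ys.mean()))
        for n,z in(("cup0",.045),("cooker_egg1",.081),("cooker",0),("lid_seat",.058)):
            for d in imaging.pinpoint(cam,n):
                if d["p"]>.5: acc.append((cam,n,z,d["pixel"]))
for cams in(["scene"],["top"],["scene","top"]):
    s=least_squares(lambda q:np.concatenate([hullc(k,eggpts(q[0],q[1],.051,.034))[0]-np.mean(obs[k],0) for k in cams]),[.61,.29],diff_step=1e-3)
    print("egg",cams,s.x,s.fun); E=s.x
def res(q,full=False):
    x,y,a=q;r=[]
    for cam,n,z,p in acc:
        ks=np.array({"cup0":(0,1,5),"cooker_egg1":(2,3,4)}.get(n,(0,)));R=.054*(n[:3]!="lid" and n!="cooker")
        C=np.c_[x+R*np.cos(a+ks*np.pi/3),y+R*np.sin(a+ks*np.pi/3),0*ks+z]
        e=np.atleast_2d(proj(cam,C))-p;r.append(e[np.argmin((e**2).sum(1))])
    return r if full else np.concatenate(r)
s=least_squares(res,[.531,-.015,0],loss="soft_l1",diff_step=1e-4);print("cooker",s.x)
for A,e in zip(acc,res(s.x,True)): print(A[:2],np.round(A[3],1),e)
x,y,a=s.x;out=[]
for cam in imgs:
    rg=[(ring(x,y,.058,.096),(0,0,255)),(ring(x,y,.066,.0785),(0,255,0))]
    rg+=[(ring(x+.054*np.cos(a+k*np.pi/3),y+.054*np.sin(a+k*np.pi/3),.064,.0205),(255,0,0)) for k in range(6)]
    c1=overlay(cam,imgs[cam],proj(cam,(x,y,.06)),50,4,rg,"")
    c2=overlay(cam,imgs[cam],proj(cam,(*E,.05)),25,8,[(ring(*E,.051,.024),(0,255,0))],"")
    out.append(cv2.hconcat([c1,c2]))
cv2.imwrite("pics/cc.png",cv2.resize(cv2.vconcat(out),(600,600)))
print(monitor.state()["t"])
E
```

```text
scene 0.7 184 351.4891304347826 163.3913043478261
scene 0.6 185 351.8864864864865 162.55675675675676
top 0.51 307 225.96742671009773 193.4657980456026
top 0.58 258 225.91472868217053 193.8798449612403
egg ['scene'] [0.613  0.2807] [0. 0.]
egg ['top'] [0.6115 0.2853] [-0. -0.]
egg ['scene', 'top'] [0.6118 0.2843] [ 0.0923 -0.7583  0.3695 -0.1143]
cooker [ 0.5273 -0.013  -0.0279]
('scene', 'cup0') [297.9 202.4] [0.8343 4.1642]
('scene', 'cup0') [282.4 227.2] [-0.8504  0.3274]
('scene', 'cup0') [303.5 222.1] [-4.8597 -1.8098]
('scene', 'cooker_egg1') [281.  193.2] [ 1.3958 -2.1516]
('scene', 'cooker_egg1') [263.9 212.6] [ 0.3978 -1.2487]
('scene', 'cooker') [282.8 227.1] [-0.1312 -3.0103]
('scene', 'lid_seat') [284.1 212. ] [-2.0619 -1.8616]
('scene', 'cup0') [299.9 205.1] [-1.1657  1.4642]
('scene', 'cup0') [281.4 227.7] [ 0.1496 -0.1726]
('scene', 'cup0') [296.9 221.7] [ 1.7403 -1.4098]
('scene', 'cooker_egg1') [264.8 213.9] [-0.5022 -2.5487]
('scene', 'cooker_egg1') [280.7 188. ] [1.6958 3.0484]
('scene', 'cooker_egg1') [265.8 201.8] [-0.3195 -4.1967]
('scene', 'cooker') [281.6 225.4
[... 361 characters left out ...]
[ 0.1924 -0.513 ]
('top', 'lid_seat') [344.9 222.8] [-1.4051 -0.9907]
('top', 'lid_seat') [285.5 283.4] [ 57.9949 -61.5907]
('top', 'cup0') [343.9 200.7] [-0.8612  0.9056]
('top', 'cup0') [325.8 211.4] [-1.0633  0.7431]
('top', 'cup0') [362.3 230.3] [ -0.6266 -18.3641]
('top', 'cup0') [361.4 212.2] [ 0.2734 -0.2641]
('top', 'cooker_egg1') [323.5 231.8] [ 1.1924 -0.313 ]
('top', 'cooker_egg1') [343.4 241.3] [0.7218 1.2303]
('top', 'cooker_egg1') [287.1 281.7] [ 37.5924 -50.213 ]
('top', 'cooker_egg1') [360.7 231.8] [ 2.6167 -0.4659]
('top', 'cooker_egg1') [210.2 240.5] [114.4924  -9.013 ]
('top', 'cooker') [343.7 222.9] [-0.9769  2.1923]
('top', 'lid_seat') [341.5 224.7] [ 1.9949 -2.8907]
2.5
```

View pics/cc.png

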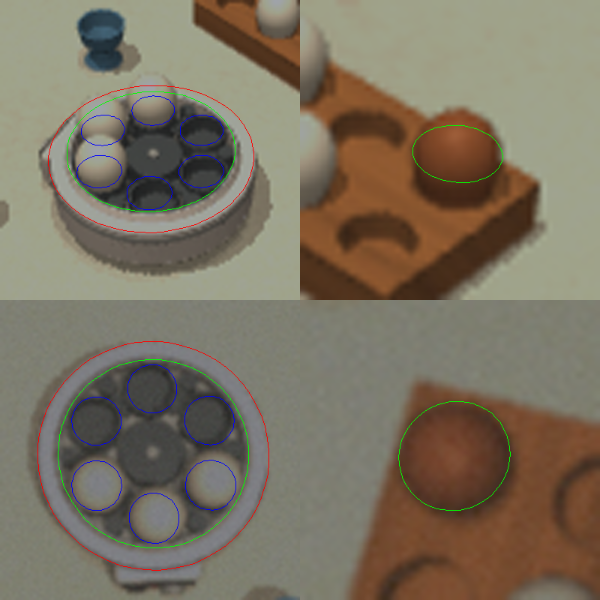

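The overlays match in both views: green and blue rings sit on the collar, the cups and the brown egg. Egg (0.612, 0.284), cup0 (0.581, -0.0145), cooker axis (0.527, -0.013). Starting the approach to the egg.

Request:
{"name": "apply_moves", "arguments": {"motion": [{"fingers": 85, "offset": [18, 45, 0], "roll": -8}, {"fingers": 85, "offset": [36, 90, 0], "roll": -16}, {"fingers": 85, "offset": [54, 135, 0], "roll": -23.2}, {"fingers": 85, "offset": [73, 180, 0], "roll": -23.2}, {"fingers": 85, "offset": [91, 225, 0], "roll": -23.2}, {"fingers": 85, "offset": [109, 270, 0], "roll": -23.2}, {"fingers": 85, "offset": [127, 315, 0], "roll": -23.2}, {"fingers": 85, "offset": [145, 360, 0], "roll": -23.2}, {"fingers": 85, "offset": [163, 405, 0], "roll": -23.2}, {"fingers": 85, "offset": [182, 450, 0], "roll": -23.2}, {"fingers": 85, "offset": [200, 495, 0], "roll": -23.2}, {"fingers": 85, "offset": [218, 540, 0], "roll": -23.2}], "grip_force": 20}}

```text
t: 3.7
tcp_pos: [0.4746, -0.0557, 0.2318]
eef_rot: [[1.0, -0.0, 0.001], [-0.0, -1.0, -0.001], [0.001, 0.001, -1.0]]
force: [0.7, -0.3, 0.1]
width: 0.999
gripper_force: 0.0
```

Request:
{"name": "apply_moves", "arguments": {"motion": [{"fingers": 70, "offset": [18, 45, 0], "roll": 0}, {"fingers": 70, "offset": [36, 90, 0], "roll": 0}, {"fingers": 70, "offset": [54, 135, 0], "roll": 0}, {"fingers": 70, "offset": [73, 180, 0], "roll": 0}, {"fingers": 70, "offset": [91, 225, 0], "roll": 0}, {"fingers": 70, "offset": [109, 270, 0], "roll": 0}, {"fingers": 70, "offset": [127, 315, -15], "roll": 0}, {"fingers": 70, "offset": [137, 341, -45], "roll": 0}, {"fingers": 70, "offset": [137, 341, -80], "roll": 0}, {"fingers": 70, "offset": [137, 341, -110], "roll": 0}, {"fingers": 70, "offset": [137, 341, -125], "roll": 0}, {"fingers": 70, "offset": [137, 341, -125], "roll": 0}]}}

```text
t: 4.9
tcp_pos: [0.6096, 0.2824, 0.1037]
eef_rot: [[1.0, -0.0, -0.004], [-0.0, -1.0, -0.002], [-0.004, 0.002, -1.0]]
force: [-0.1, -0.3, 0.2]
width: 0.818
gripper_force: 0.0
```

```bash
python3 - <<'E'
from h import *
s=monitor.state();print(s["tcp_pos"],s["force"],s["width"],s["joints"])
o=[]
for cam in("scene","top"):
    im=imaging.grab_frame(cam);o.append(overlay(cam,im,proj(cam,(.612,.284,.06)),40,5,[(ring(.6118,.2843,.051,.024),(0,255,0))],""))
cv2.imwrite("pics/e1.png",cv2.hconcat(o))
E
```

```text
[0.6096 0.2824 0.1037] [-0.0909 -0.3214  0.1719] 0.818024998224197 [-0.0397  0.7348 -0.6451  1.5764  0.4973  1.0049 -2.4053]
```

View pics/e1.png

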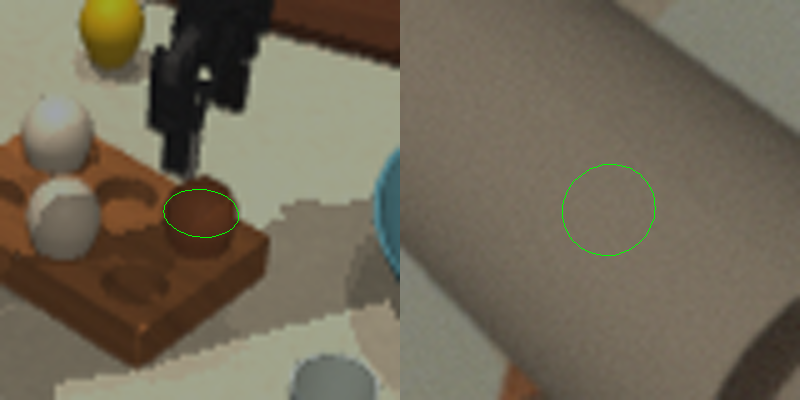

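Left view: the gripper is above the brown egg with a finger on its near side. In the top view the arm hides the egg. Descending slowly.

Request:
{"name": "apply_moves", "arguments": {"motion": [{"fingers": 70, "offset": [1, 1, -20], "roll": 0}, {"fingers": 70, "offset": [1, 1, -40], "roll": 0}, {"fingers": 70, "offset": [1, 1, -55], "roll": 0}, {"fingers": 70, "offset": [1, 1, -65], "roll": 0}, {"fingers": 70, "offset": [1, 1, -70], "roll": 0}, {"fingers": 70, "offset": [1, 1, -70], "roll": 0}, {"fingers": 70, "offset": [1, 1, -70], "roll": 0}]}}

```text
t: 5.7
tcp_pos: [0.6123, 0.2849, 0.0367]
eef_rot: [[1.0, 0.0, 0.0], [0.0, -1.0, 0.0], [0.0, -0.0, -1.0]]
force: [-0.0, 0.3, -0.4]
width: 0.818
gripper_force: 0.0
```

Request:
{"name": "apply_moves", "arguments": {"motion": [{"fingers": 70, "offset": [0, 0, -3], "roll": 0}, {"fingers": 55, "offset": [0, 0, -3], "roll": 0}, {"fingers": 50, "offset": [0, 0, -3], "roll": 0}, {"fingers": 47, "offset": [0, 0, -3], "roll": 0}, {"fingers": 44, "offset": [0, 0, -3], "roll": 0}, {"fingers": 44, "offset": [0, 0, -3], "roll": 0}, {"fingers": 42, "offset": [0, 0, -3], "roll": 0}, {"fingers": 42, "offset": [0, 0, -3], "roll": 0}], "grip_force": 20}}

```text
t: 6.5
tcp_pos: [0.6124, 0.2845, 0.0337]
eef_rot: [[1.0, -0.0, 0.001], [-0.0, -1.0, -0.0], [0.001, 0.0, -1.0]]
force: [-0.3, -0.8, 4.1]
width: 0.549
gripper_force: 20.4
```

Gripped at 20 N. Lifting and carrying to cup0.

Request:
{"name": "apply_moves", "arguments": {"motion": [{"fingers": 42, "offset": [0, 0, 5], "roll": 0}, {"fingers": 42, "offset": [0, 0, 15], "roll": 0}, {"fingers": 42, "offset": [0, 0, 35], "roll": 0}, {"fingers": 42, "offset": [0, 0, 65], "roll": 0}, {"fingers": 42, "offset": [0, 0, 95], "roll": 0}, {"fingers": 42, "offset": [0, -15, 115], "roll": 0}, {"fingers": 42, "offset": [-4, -45, 115], "roll": 0}, {"fingers": 42, "offset": [-8, -85, 115], "roll": 0}, {"fingers": 42, "offset": [-13, -125, 115], "roll": 0}, {"fingers": 42, "offset": [-17, -165, 115], "roll": 0}, {"fingers": 42, "offset": [-21, -205, 115], "roll": 0}, {"fingers": 42, "offset": [-25, -240, 115], "roll": 0}]}}

```text
t: 7.7
tcp_pos: [0.5872, 0.0423, 0.15]
eef_rot: [[1.0, -0.001, 0.002], [-0.001, -1.0, -0.001], [0.002, 0.001, -1.0]]
force: [0.5, -0.3, -1.0]
width: 0.546
gripper_force: 20.8
```

Request:
{"name": "apply_moves", "arguments": {"motion": [{"fingers": 42, "offset": [-3, -30, 0], "roll": 0}, {"fingers": 42, "offset": [-5, -50, 0], "roll": 0}, {"fingers": 42, "offset": [-6, -59, 0], "roll": 0}, {"fingers": 42, "offset": [-6, -59, 0], "roll": 0}, {"fingers": 42, "offset": [-6, -59, -15], "roll": 0}, {"fingers": 42, "offset": [-6, -59, -15], "roll": 0}]}}

```text
t: 8.3
tcp_pos: [0.5796, -0.0125, 0.1315]
eef_rot: [[1.0, 0.002, -0.003], [0.002, -1.0, 0.001], [-0.003, -0.001, -1.0]]
force: [-0.6, -0.3, -1.0]
width: 0.547
gripper_force: 20.8
```

```bash
python3 - <<'E'
from h import *
s=monitor.state();p=s["tcp_pos"];print(p,s["force"],s["width"],s["gripper_force"])
o=[]
for cam in("scene","top"):
    im=imaging.grab_frame(cam);o.append(overlay(cam,im,proj(cam,(.56,-.014,.1)),40,5,[(ring(.5813,-.0145,.064,.0205),(255,0,0)),(ring(p[0],p[1],p[2]+.0175,.024),(0,255,0)),(eggpts(p[0],p[1],p[2]+.0175,0)[::12],(0,255,255))],""))
cv2.imwrite("pics/e2.png",cv2.hconcat(o))
E
```

```text
[ 0.5796 -0.0125  0.1315] [-0.5911 -0.2901 -0.9997] 0.5474774777157487 20.844492316246033
```

View pics/e2.png

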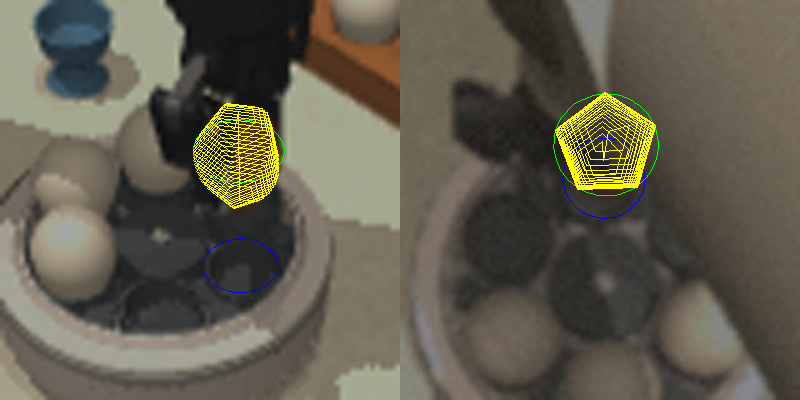

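The egg is held above cup0, with the blue ring marking the target at (240,265) in the left crop. Lowering softly.

Request:
{"name": "apply_moves", "arguments": {"motion": [{"fingers": 42, "offset": [0, 0, -15], "roll": 0}, {"fingers": 42, "offset": [0, 0, -35], "roll": 0}, {"fingers": 42, "offset": [0, 0, -50], "roll": 0}, {"fingers": 42, "offset": [0, 0, -58], "roll": 0}, {"fingers": 42, "offset": [0, 0, -62], "roll": 0}, {"fingers": 42, "offset": [0, 0, -64], "roll": 0}, {"fingers": 42, "offset": [0, 0, -65], "roll": 0}, {"fingers": 42, "offset": [0, 0, -65], "roll": 0}]}}

```text
t: 9.2
tcp_pos: [0.5815, -0.0144, 0.0688]
eef_rot: [[1.0, -0.0, 0.001], [-0.0, -1.0, -0.0], [0.001, 0.0, -1.0]]
force: [-0.4, 0.7, -1.2]
width: 0.55
gripper_force: 20.9
```

Request:
{"name": "apply_moves", "arguments": {"motion": [{"fingers": 42, "offset": [0, 0, -1], "roll": 0}, {"fingers": 42, "offset": [0, 0, -2], "roll": 0}, {"fingers": 42, "offset": [0, 0, -3], "roll": 0}, {"fingers": 42, "offset": [0, 0, -4], "roll": 0}, {"fingers": 42, "offset": [0, 0, -4], "roll": 0}]}}

```text
t: 9.7
tcp_pos: [0.5824, -0.0135, 0.065]
eef_rot: [[1.0, 0.001, 0.003], [0.001, -1.0, 0.001], [0.003, -0.001, -1.0]]
force: [3.6, 3.2, 3.5]
width: 0.55
gripper_force: 21.2
```

Contact at 3.5 N, with the cup nudging the tool toward +x,+y. I'll follow that a little and release slowly.

Request:
{"name": "apply_moves", "arguments": {"motion": [{"fingers": 42, "offset": [1.5, 1.5, 0], "roll": 0}, {"fingers": 42, "offset": [1.5, 1.5, -1], "roll": 0}, {"fingers": 42, "offset": [1.5, 1.5, -1], "roll": 0}]}}

```text
t: 10.0
tcp_pos: [0.5828, -0.0128, 0.0636]
eef_rot: [[1.0, -0.0, 0.0], [-0.0, -1.0, -0.0], [0.0, 0.0, -1.0]]
force: [1.7, 2.9, 5.2]
width: 0.544
gripper_force: 21.3
```

Request:
{"name": "apply_moves", "arguments": {"motion": [{"fingers": 48, "offset": [0, 0, 0], "roll": 0}, {"fingers": 50, "offset": [0, 0, 0], "roll": 0}, {"fingers": 54, "offset": [0, 0, 0], "roll": 0}, {"fingers": 60, "offset": [0, 0, 0], "roll": 0}, {"fingers": 66, "offset": [0, 0, 0], "roll": 0}, {"fingers": 70, "offset": [0, 0, 0], "roll": 0}, {"fingers": 70, "offset": [0, 0, 10], "roll": 0}, {"fingers": 70, "offset": [0, 0, 25], "roll": 0}, {"fingers": 70, "offset": [0, 0, 60], "roll": 0}, {"fingers": 70, "offset": [0, 0, 105], "roll": 0}, {"fingers": 70, "offset": [0, -30, 145], "roll": 0}, {"fingers": 70, "offset": [0, -75, 150], "roll": 0}]}}

```text
t: 11.2
tcp_pos: [0.5867, -0.084, 0.2213]
eef_rot: [[1.0, 0.008, 0.012], [0.008, -1.0, -0.0], [0.012, 0.0, -1.0]]
force: [1.2, -0.2, -0.4]
width: 0.817
gripper_force: 0.0
```

Request:
{"name": "apply_moves", "arguments": {"motion": [{"fingers": 70, "offset": [-7, -45, 0], "roll": 0}, {"fingers": 70, "offset": [-14, -90, 0], "roll": 0}, {"fingers": 70, "offset": [-21, -135, 0], "roll": 0}, {"fingers": 70, "offset": [-28, -180, 0], "roll": 0}, {"fingers": 70, "offset": [-32, -208, 0], "roll": 0}, {"fingers": 70, "offset": [-32, -208, 0], "roll": 0}]}}

```text
t: 11.8
tcp_pos: [0.5485, -0.303, 0.2143]
eef_rot: [[1.0, -0.009, 0.0], [-0.009, -1.0, -0.003], [0.0, 0.003, -1.0]]
force: [0.3, -0.2, -1.0]
width: 0.822
gripper_force: 0.0
```

```bash
python3 - <<'E'
from h import *
s=monitor.state();p=s["tcp_pos"];print(p,s["force"],s["joints"])
o=[]
x,y=.5273,-.013
for cam in("scene","top"):
    im=imaging.grab_frame(cam)
    for n,z in(("lid_knob",.113),("lid",0)):
        for d in imaging.pinpoint(cam,n)[:2]: print(cam,n,d["p"],d["pixel"],at_z(cam,d["pixel"],z))
    o.append(overlay(cam,im,proj(cam,(.53,-.014,.08)),50,4,[(ring(.5813,-.0145,.064,.0205),(255,0,0)),(ring(.5813,-.0145,.081,.024),(0,255,0)),(ring(x,y,.058,.096),(0,0,255))],""))
cv2.imwrite("pics/e3.png",cv2.hconcat(o))
E
```

```text
[ 0.5485 -0.303   0.2143] [ 0.2898 -0.2022 -0.9981] [ 0.9323  0.5203 -0.6514  1.6258  0.3465  1.1118 -1.3903]
scene lid_knob 0.85 [225.5, 277.0] [ 0.5499 -0.3037  0.113 ]
scene lid 0.61 [232.4, 305.8] [ 0.5553 -0.3057  0.    ]
top lid_knob 0.9 [462.0, 208.0] [ 0.5427 -0.2898  0.113 ]
top lid 0.63 [448.2, 215.8] [ 0.5429 -0.2896  0.    ]
```

View pics/e3.png

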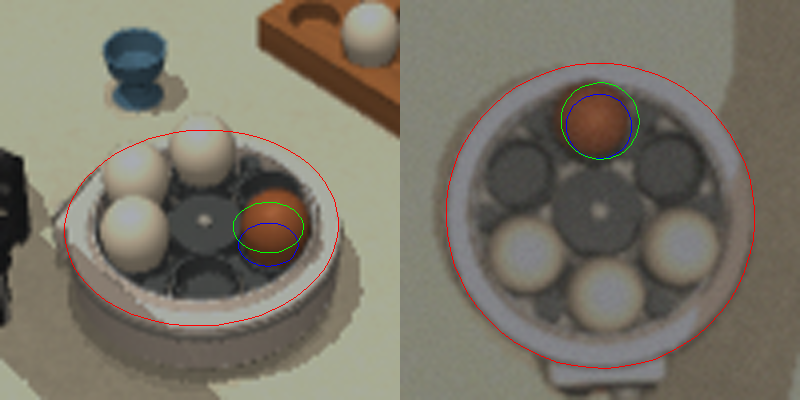

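The brown egg stands in cup0 at (275,222) left and (597,118) right, blunt end up, about 1–2 mm off the marker. I'll get the knob's position from its dark blob in the first pictures.

```bash
python3 - <<'E'
from h import *
from scipy.optimize import least_squares
obs={};o=[]
for cam,g in(("scene",(227,276)),("top",(465,206))):
    im=cv2.imread(f"pics/{cam}0.png");gr=im.max(2)
    b=(gr<50).astype(np.uint8);n,l,st,ce=cv2.connectedComponentsWithStats(b)
    i=min(range(1,n),key=lambda i:np.hypot(*(ce[i]-g))+(100 if st[i,4]<40 else 0));print(cam,st[i],ce[i]);obs[cam]=ce[i]
K=lambda x,y:np.vstack([ring(x,y,.101,.018),ring(x,y,.124,.018),ring(x,y,.09,.012)])
for cams in(["scene"],["top"],["scene","top"]):
    s=least_squares(lambda q:np.concatenate([hullc(k,K(*q))[0]-obs[k] for k in cams]),[.55,-.297],diff_step=1e-3);print(cams,s.x,s.fun,[hullc(k,K(*s.x))[1] for k in cams])
x,y=s.x
for cam in obs:
    im=cv2.imread(f"pics/{cam}0.png")[:,:,::-1]
    o.append(overlay(cam,im,proj(cam,(x,y,.06)),50,4,[(ring(x,y,.101,.018),(0,255,0)),(ring(x,y,.124,.018),(0,255,0)),(ring(x,y,0,.0915),(0,0,255))],""))
cv2.imwrite("pics/k.png",cv2.hconcat(o))
E
```

```text
scene [218 267  16  19 244] [225.7172 275.6762]
top [457 200  17  15 193] [464.9793 206.8653]
['scene'] [ 0.5477 -0.2998] [0. 0.] [263.62658645631745]
['top'] [ 0.5452 -0.2969] [-0. -0.] [239.90961920353584]
['scene', 'top'] [ 0.5462 -0.2981] [-0.0941 -0.7673  0.4949 -0.4392] [262.84675004170276, 240.0374580710195]
```

View pics/k.png

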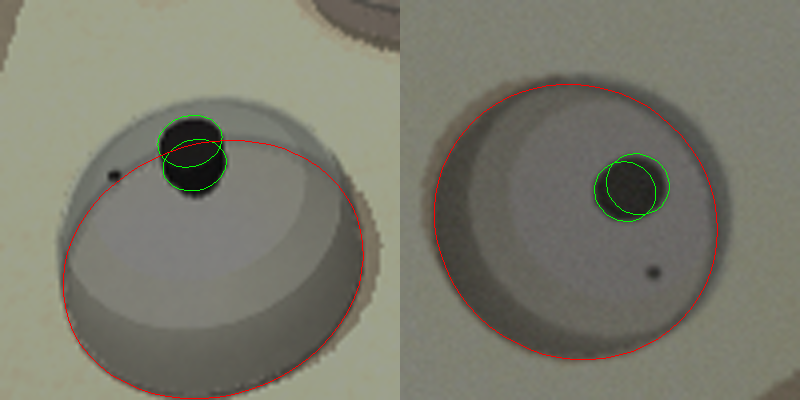

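The knob and rim rings fit well. Lid axis is about (0.5465, -0.298). Descending to the knob.

Request:
{"name": "apply_moves", "arguments": {"motion": [{"fingers": 70, "offset": [-2, 0, -30], "roll": 0}, {"fingers": 70, "offset": [-4, 0, -60], "roll": 0}, {"fingers": 70, "offset": [-4, 0, -85], "roll": 0}, {"fingers": 70, "offset": [-4, 0, -95], "roll": 0}, {"fingers": 70, "offset": [-4, 0, -100], "roll": 0}, {"fingers": 70, "offset": [-4, 0, -100], "roll": 0}]}}

```text
t: 12.7
tcp_pos: [0.5471, -0.2953, 0.1136]
eef_rot: [[1.0, 0.001, 0.0], [0.001, -1.0, 0.0], [0.0, -0.0, -1.0]]
force: [0.1, 0.4, 0.0]
width: 0.823
gripper_force: 0.0
```

Request:
{"name": "apply_moves", "arguments": {"motion": [{"fingers": 70, "offset": [0, -2, -8], "roll": 0}, {"fingers": 70, "offset": [0, -2, -15], "roll": 0}, {"fingers": 60, "offset": [0, -2, -17], "roll": 0}, {"fingers": 48, "offset": [0, -2, -17], "roll": 0}, {"fingers": 40, "offset": [0, -2, -17], "roll": 0}, {"fingers": 36, "offset": [0, -2, -17], "roll": 0}, {"fingers": 30, "offset": [0, -2, -17], "roll": 0}, {"fingers": 30, "offset": [0, -2, -17], "roll": 0}, {"fingers": 30, "offset": [0, -2, -17], "roll": 0}, {"fingers": 30, "offset": [0, -2, -17], "roll": 0}], "grip_force": 45}}

```text
t: 13.7
tcp_pos: [0.5468, -0.2978, 0.0969]
eef_rot: [[1.0, 0.0, 0.0], [0.0, -1.0, -0.0], [0.0, 0.0, -1.0]]
force: [-1.9, 1.9, 6.4]
width: 0.404
gripper_force: 44.9
```

Knob gripped. Lifting.

Request:
{"name": "apply_moves", "arguments": {"motion": [{"fingers": 30, "offset": [0, 0, 3], "roll": 0}, {"fingers": 30, "offset": [0, 0, 10], "roll": 0}, {"fingers": 30, "offset": [0, 0, 30], "roll": 0}, {"fingers": 30, "offset": [0, 0, 60], "roll": 0}, {"fingers": 30, "offset": [0, 0, 90], "roll": 0}, {"fingers": 30, "offset": [0, 0, 120], "roll": 0}, {"fingers": 30, "offset": [0, 0, 140], "roll": 0}, {"fingers": 30, "offset": [0, 0, 140], "roll": 0}, {"fingers": 30, "offset": [0, 0, 140], "roll": 0}]}}

```text
t: 14.6
tcp_pos: [0.5461, -0.2981, 0.2358]
eef_rot: [[1.0, -0.0, -0.0], [-0.0, -1.0, -0.0], [-0.0, 0.0, -1.0]]
force: [0.1, 0.3, -2.7]
width: 0.402
gripper_force: 45.3
```

```bash
python3 - <<'E'
from h import *
s=monitor.state();p=s["tcp_pos"];print(p,s["force"],s["wrist_torque"],s["width"])
o=[];zr=p[2]-.0969
for cam in("scene","top"):
    im=imaging.grab_frame(cam)
    o.append(overlay(cam,im,proj(cam,(p[0],p[1],zr+.04)),60,3,[(ring(p[0],p[1],zr,.0915),(0,0,255))],""))
cv2.imwrite("pics/l1.png",cv2.resize(cv2.hconcat(o),(800,400)))
E
```

```text
[ 0.5461 -0.2981  0.2358] [ 0.0729  0.3017 -2.661 ] [0.0676 0.0348 0.0164] 0.40164215551329235
```

View pics/l1.png

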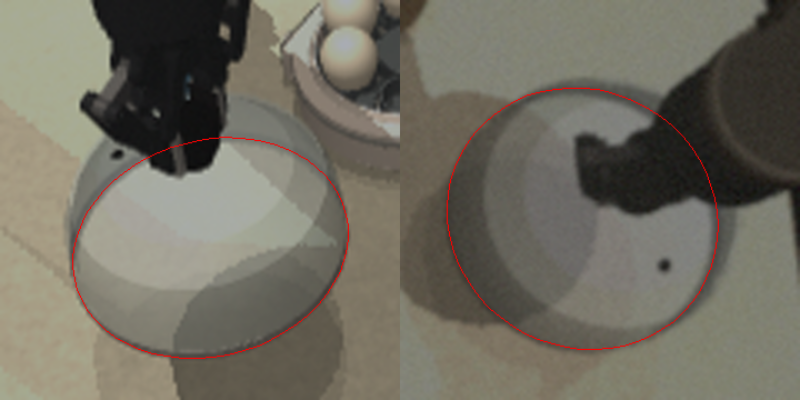

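The lid hangs level and its rim matches the ring centred on the TCP in both views. Carrying it over the cooker.

Request:
{"name": "apply_moves", "arguments": {"motion": [{"fingers": 30, "offset": [-1, 15, 5], "roll": 0}, {"fingers": 30, "offset": [-3, 45, 5], "roll": 0}, {"fingers": 30, "offset": [-5, 80, 5], "roll": 0}, {"fingers": 30, "offset": [-7, 115, 5], "roll": 0}, {"fingers": 30, "offset": [-9, 150, 5], "roll": 0}, {"fingers": 30, "offset": [-11, 185, 5], "roll": 0}, {"fingers": 30, "offset": [-13, 220, 5], "roll": 0}, {"fingers": 30, "offset": [-15, 250, 5], "roll": 0}, {"fingers": 30, "offset": [-17, 272, 5], "roll": 0}, {"fingers": 30, "offset": [-17.5, 286.5, 5], "roll": 0}, {"fingers": 30, "offset": [-17.5, 286.5, 5], "roll": 0}, {"fingers": 30, "offset": [-17.5, 286.5, 5], "roll": 0}]}}

```text
t: 15.9
tcp_pos: [0.5289, -0.0121, 0.2411]
eef_rot: [[1.0, -0.0, -0.0], [-0.0, -1.0, -0.001], [-0.0, 0.001, -1.0]]
force: [0.5, 0.2, -2.3]
width: 0.404
gripper_force: 45.4
```

Request:
{"name": "apply_moves", "arguments": {"motion": [{"fingers": 30, "offset": [0, 0.5, -10], "roll": 0}, {"fingers": 30, "offset": [0, 0.5, -25], "roll": 0}, {"fingers": 30, "offset": [0, 0.5, -40], "roll": 0}, {"fingers": 30, "offset": [0, 0.5, -55], "roll": 0}, {"fingers": 30, "offset": [0, 0.5, -65], "roll": 0}, {"fingers": 30, "offset": [0, 0.5, -71], "roll": 0}, {"fingers": 30, "offset": [0, 0.5, -71], "roll": 0}, {"fingers": 30, "offset": [0, 0.5, -71], "roll": 0}]}}

```text
t: 16.7
tcp_pos: [0.5294, -0.0107, 0.1705]
eef_rot: [[1.0, 0.0, 0.0], [0.0, -1.0, 0.0], [0.0, -0.0, -1.0]]
force: [-0.1, 0.1, -2.5]
width: 0.403
gripper_force: 45.4
```

```bash
python3 - <<'E'
from h import *
s=monitor.state();p=s["tcp_pos"];print(p,s["force"],s["wrist_torque"],s["width"])
o=[];zr=p[2]-.0969;x,y=.5288,-.0115
for cam in("scene","top"):
    im=imaging.grab_frame(cam)
    o.append(overlay(cam,im,proj(cam,(p[0],p[1],zr+.02)),50,4,[(ring(p[0],p[1],zr,.0915),(0,0,255)),(ring(x,y,.058,.096),(0,255,0))],""))
cv2.imwrite("pics/l2.png",cv2.resize(cv2.hconcat(o),(800,400)))
E
```

```text
[ 0.5294 -0.0107  0.1705] [-0.0826  0.1108 -2.5418] [-0.0929 -0.0305 -0.0231] 0.4025814707431171
```

View pics/l2.png

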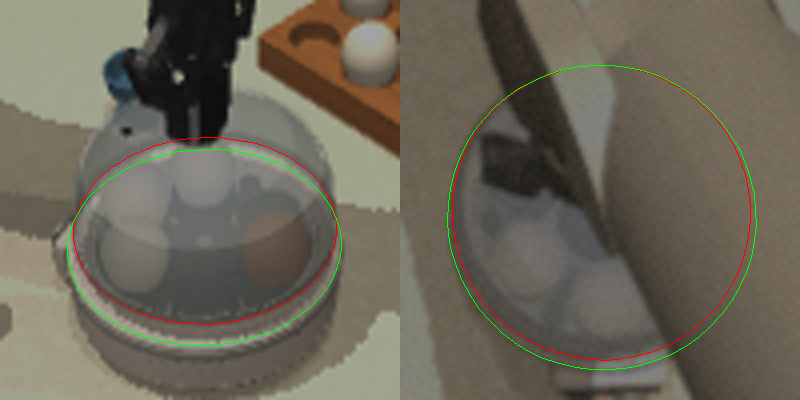

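The lid hangs concentric with the cooker at rim height 74 mm, and the eggs are clear inside. Lowering slowly onto the ledge.

Request:
{"name": "apply_moves", "arguments": {"motion": [{"fingers": 30, "offset": [0, -0.5, -2], "roll": 0}, {"fingers": 30, "offset": [0, -0.5, -4], "roll": 0}, {"fingers": 30, "offset": [0, -0.5, -6], "roll": 0}, {"fingers": 30, "offset": [0, -0.5, -8], "roll": 0}, {"fingers": 30, "offset": [0, -0.5, -10], "roll": 0}, {"fingers": 30, "offset": [0, -0.5, -12], "roll": 0}, {"fingers": 30, "offset": [0, -0.5, -12], "roll": 0}]}}

```text
t: 17.5
tcp_pos: [0.5288, -0.0115, 0.158]
eef_rot: [[1.0, -0.0, -0.001], [-0.0, -1.0, 0.0], [-0.001, -0.0, -1.0]]
force: [0.1, 0.1, -2.0]
width: 0.407
gripper_force: 45.4
```

Free so far (rim 61 mm), 3 mm left.

Request:
{"name": "apply_moves", "arguments": {"motion": [{"fingers": 30, "offset": [0, 0, -1], "roll": 0}, {"fingers": 30, "offset": [0, 0, -2], "roll": 0}, {"fingers": 30, "offset": [0, 0, -3], "roll": 0}, {"fingers": 30, "offset": [0, 0, -3.5], "roll": 0}, {"fingers": 30, "offset": [0, 0, -3.5], "roll": 0}]}}

```text
t: 18.0
tcp_pos: [0.5291, -0.0115, 0.1549]
eef_rot: [[1.0, -0.0, 0.0], [-0.0, -1.0, -0.0], [0.0, 0.0, -1.0]]
force: [0.4, -0.3, -2.3]
width: 0.406
gripper_force: 45.5
```

Request:
{"name": "apply_moves", "arguments": {"motion": [{"fingers": 30, "offset": [0, 0, -0.5], "roll": 0}, {"fingers": 30, "offset": [0, 0, -1], "roll": 0}, {"fingers": 30, "offset": [0, 0, -1.5], "roll": 0}, {"fingers": 30, "offset": [0, 0, -1.5], "roll": 0}]}}

```text
t: 18.4
tcp_pos: [0.5291, -0.0116, 0.1547]
eef_rot: [[1.0, -0.0, 0.0], [-0.0, -1.0, -0.001], [0.0, 0.001, -1.0]]
force: [-6.3, -1.1, 11.2]
width: 0.405
gripper_force: 46.7
```

Seated: firm contact at the expected height. Releasing and retreating.

Request:
{"name": "apply_moves", "arguments": {"motion": [{"fingers": 36, "offset": [0, 0, 0.5], "roll": 0}, {"fingers": 40, "offset": [0, 0, 0.5], "roll": 0}, {"fingers": 48, "offset": [0, 0, 0.5], "roll": 0}, {"fingers": 58, "offset": [0, 0, 0.5], "roll": 0}, {"fingers": 66, "offset": [0, 0, 0.5], "roll": 0}, {"fingers": 70, "offset": [0, 0, 1], "roll": 0}, {"fingers": 70, "offset": [0, 0, 10], "roll": 0}, {"fingers": 70, "offset": [0, 0, 35], "roll": 0}, {"fingers": 70, "offset": [0, 0, 70], "roll": 0}, {"fingers": 70, "offset": [0, -40, 90], "roll": 0}, {"fingers": 70, "offset": [0, -85, 90], "roll": 0}, {"fingers": 70, "offset": [0, -130, 90], "roll": 0}]}}

```text
t: 19.6
tcp_pos: [0.5298, -0.1426, 0.2454]
eef_rot: [[1.0, 0.002, 0.003], [0.002, -1.0, -0.001], [0.003, 0.001, -1.0]]
force: [0.6, -0.1, 0.6]
width: 0.816
gripper_force: 0.0
```

Request:
{"name": "apply_moves", "arguments": {"motion": [{"fingers": 70, "offset": [-10, -45, 0], "roll": 0}, {"fingers": 70, "offset": [-20, -90, 0], "roll": 0}, {"fingers": 70, "offset": [-30, -130, 0], "roll": 0}, {"fingers": 70, "offset": [-30, -150, 0], "roll": 0}, {"fingers": 70, "offset": [-30, -150, 0], "roll": 0}, {"fingers": 70, "offset": [-30, -150, 0], "roll": 0}]}}

```text
t: 20.2
tcp_pos: [0.4996, -0.2904, 0.2436]
eef_rot: [[1.0, 0.0, 0.001], [0.0, -1.0, 0.001], [0.001, -0.001, -1.0]]
force: [0.2, 0.6, -0.0]
width: 0.82
gripper_force: 0.0
```

```bash
python3 - <<'E'
from h import *
s=monitor.state();print(s["tcp_pos"],s["force"],s["dq"])
o=[];x,y=.5288,-.0115
for cam in("scene","top"):
    im=imaging.grab_frame(cam)
    o.append(overlay(cam,im,proj(cam,(x,y,.09)),50,4,[(ring(x,y,.058,.0915),(0,0,255)),(ring(x,y,.182,.018),(0,255,0))],""))
cv2.imwrite("pics/f.png",cv2.resize(cv2.hconcat(o),(800,400)))
E
```

```text
[ 0.4996 -0.2904  0.2436] [ 0.22    0.6273 -0.0384] [-0.0258 -0.0106 -0.0248  0.0153 -0.0018 -0.0011 -0.0005]
```

View pics/f.png

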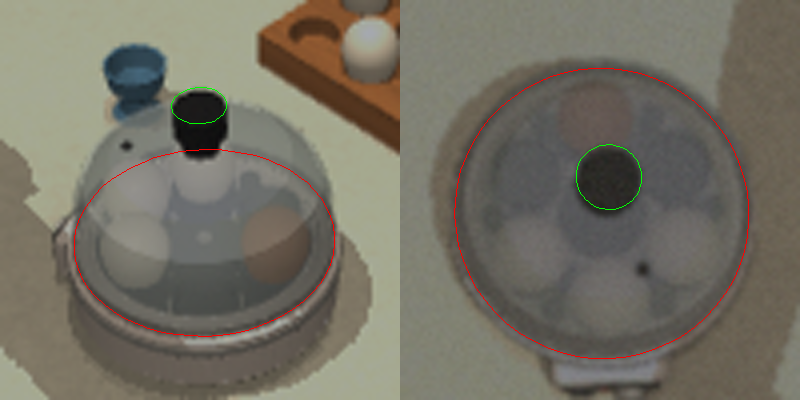

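The lid sits level and centred: the knob at (200,122) and (608,177) lies on its ring, and the rim matches. The brown egg is upright underneath. Handing in.

```bash
python3 -c "
from bench import workorder
print(workorder.job_done())"
```

```text
the job is handed in; nothing more can be done
None
```

The brown egg stands blunt end up in cup0 and the lid is seated level on the cooker in the last camera check; the job is handed in at about 20 s robot time, but the hand-in gave no verdict.

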